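# Feel out the play in a fence feed

## Task

Check the backlash of the fence feed: by its knob, turn the crank gently anticlockwise (seen from above) through its free play until it clearly comes up against resistance, then clockwise until it does so on the other side, so that the two drag pointers, pushed by the crank alone, show how much play there is. Do not force it past the point where it bears. Then set the crank midway between the two pointers and let go, leaving everything else on the bench where it is.

Things in the scene. Friction and masses are not known exactly. Their poses are not given: they have to be found in the camera images.
- crank_axis (a point): Point on the crank's vertical turning axis, on the face (70 mm above the bench) of the round dial, 152 mm dia, on top of the grey gearbox (160 x 160 mm). Gearbox, rods and wooden fence (340 long, 74 high, 198 mm from the axis, opposite the crank) are one unit bolted to the bench. x axis points from gearbox to fence; z up.
- knob (a point): Middle of the crank's upright round wooden knob: 26 mm dia, 45 high, foot 94 mm and top 139 mm above the bench, 120 mm from the axis, on the end of the flat steel crank arm (18 mm wide, 9 thick, its top 94 mm above the bench). The knob does not spin on the arm. x axis points outward along the arm; z up.
- crank (a joint): Crank angle, rad; 0 = arm straight out away from the fence, positive anticlockwise from above. In its play it drags about 1 N at the knob and stays where left. The play ends somewhere between 0.2 and 0.7 rad either side of 0 (differs each side, unknown); there a sprung resistance begins at about 3 N at the knob and rises about 0.6 N per mm of knob travel.
- left_tip (a point): Outer tip of the drag pointer on the anticlockwise side of the crank: thin brass hand 5 mm wide on the same axis, tip 71 mm from the axis, 74.5 mm above the bench, lower than the arm. x axis points outward along it. A pin under the arm pushes it when the crank is 0.13 rad short of it; it stays where it was pushed to.
- right_tip (a point): Outer tip of the like drag pointer on the clockwise side, 78.5 mm above the bench. x axis points outward along the hand.
- strain_left (a joint): How far (rad at the crank axis) the gear train inside the gearbox is strained by the crank being pressed anticlockwise past the end of its play; 0 = not loaded. Not visible from outside. Above 0.13 (about 12 N at the knob) is too hard.
- strain_right (a joint): The same for the crank being pressed clockwise.
- mallet: Bystander, leave alone: rubber-headed mallet lying down; round head 60 dia x 90, light wooden handle 26 dia; origin on the bench 30 mm from the handle's middle towards the head (mm).
- offcut_long: Bystander, leave alone: pale timber offcut 200 x 50 x 32; origin under its centre (mm).
- offcut_short: Bystander, leave alone: brown timber offcut 110 x 70 x 28; origin under its centre (mm).
- cork_block: Bystander, leave alone: cork sanding block 100 x 60 x 35; origin under its centre (mm).
- hex_cup: Bystander, leave alone: hexagonal wooden cup of screws, 90 across, 34 high; origin under its centre (mm).
- chisel: Bystander, leave alone: slim hand tool with brown wooden handle, 220 long, lying along its x axis; origin under it (mm).
- bench_brush: Bystander, leave alone: small brush lying on the bench; origin under it (mm).

How it is judged:
By the outcome, as a careful person would: the job done as asked, in the order asked, and still so for the second after the job is handed in, with the robot touching nothing.
It also fails if it takes over 58 s, if anything falls off the work surface, if the arm or the gripper's body presses on something with over 40 N, if the wrist force passes 120 N, or if a joint passes its speed limit or range.

## Robot

A 7-joint arm with a two-finger parallel gripper is mounted at the origin on the work surface. World frame = base frame: x ahead of the robot, y to its left, z up, the work surface at z = 0. Lengths are in mm, angles in rad, forces in N, time in s.
With the tool pointing down it reaches from about 400 to 900 mm from the base axis. Payload 5.6 kg.
Tool frame: the origin (TCP) lies on the front face of the gripper's body, between the roots of the fingers; the fingertips stand 88 mm ahead of it and the grasp point (between the pads) lies 69 mm ahead of it (bot.finger_overhang is the distance from the TCP to the fingertips, in mm); z points along the fingers, y is the direction in which the jaws open and shut (so a half turn about z gives the same grasp; the last joint's range is limited). The gripper opens to 92 mm and grips with 3 to 60 N. Pads are 20 mm wide; open, the fingers measure 128 mm over their backs; the gripper's body (75 mm by 189 mm) begins 69 mm behind the grasp point.
Start: joints at [-1.212, 0.468, -0.012, 1.603, 0.006, 1.071, -0.056], TCP at [254.236, 598.222, 302.692] pointing down, gripper open.
Joint ranges: [-2.53, 2.53], [-0.31, 2.02], [-1.57, 1.55], [0.28, 2.44], [-1.29, 4.43], [0.15, 1.84], [-2.92, 2.92]. Speed limits (rad/s): [2.57, 2.57, 3.14, 3.14, 3.14, 3.14, 3.14].

## Interface

Orientations are given as a unit quaternion [x, y, z, w].
In Python, from cell import bot gives the robot as it stands.
- The arm moves only by the tool jog_arm, never from a script. Its argument "motion" is a list of rows, each an object of numbers: "x", "y", "z": the shift along the tool's x, y, z in mm; "ax", "ay", "az": the turn, a rotation vector about the tool's x, y, z in rad; "gripper": the finger opening in mm, from 0 to 91.9. A call has exactly 5 rows; each row shifts and turns the commanded pose from where the row before left it, along the tool's axes as they then stand; what a row does not reach is not made up. A row lasts 1/8 s, in which the tool goes at most 62.5 mm and 10.7 degrees, less where a joint would pass 70% of its speed; a pose out of reach is approached as far as the arm can. A call is refused whole if a number of a shift passes 62.5 or a number of a turn 0.188, either way. A call with a gripper value outside its range is refused whole. The fingers move at their own pace and stop on an object; "newtons" is the grip in N (left out, the last holds). Time passes only in rows, so rows that do not move let the fingers close, or fill a call up. It gives the time, the measured TCP pose, the force and the opening at its end, in the units of the state.
- bot.state(): the state, without advancing time (a new reading comes with each control period).
- bot.grab_frame(name): name is "side" or "top" or "wrist"; returns a dict with "color" (420x560x3 uint8, red, green, blue), "fov_y" (degrees; the focal length in pixels is half the picture's height over the tangent of half this angle, whatever the lens; pixels are square), "cx", "cy" (the principal point, pixels), "xyz" and "attitude" of the camera in the world. Camera axes: x right, y up, looking along -z (the intrinsics and any distortion apply to the point x, -y, -z); pixel columns grow to the right and rows downward; lengths in mm; the calibration is good to about 2 mm. A picture is of the moment at which its call begins. There is no depth.
- bot.sign_off(): hands the job in, once; it reports no verdict.
Trained networks look in a picture, given as the dict that the camera call returned (one of the last four; its "shot" number tells which), for a name from the list of things; names that differ only in an ending like _2 or _b are one class to them, and where a whole thing is asked for, a point or a joint stands for the part that bears it (a point fixed in the world has none). Each returns a list of dicts, best first, with "confidence" (0 to 1); they miss things now and then, are a little off and sometimes report something else, mostly with a low value. They report only what shows in the picture. A call takes as long as a camera call.
- bot.recognise(picture, thing): "at" ([column, row] as shares, 0 to 1, of the picture: columns of its width, rows of its height, amid what is visible of it).
The state is a dict: "time": time; "joint_pos": joint angles; "qvel": joint speeds; "joint_efforts": joint torques, N m; "tcp_pos": TCP position; "ee_rot": TCP orientation; "contact_force": force on the tool from outside, world axes, zero at the start; "wrist_torque": the same for the moment, N m; "finger_gap": opening from 0.0 (shut) to 1.0 (fully open).
Only numpy, scipy, OpenCV 4.12 (cv2) and the standard library are available. Lean on these libraries where they do the work, as an engineer would, in place of code of your own. Each camera call takes 0.05 s, during which the arm holds its last target.

## Working session

There is one attempt and no reset: what is moved stays moved. The work goes in short steps, Python scripts to look and compute and a tool call to move; the robot and the scene stay as the last step left them, time stands still between calls to the robot, and variables do not carry over. Pictures are saved under pics/ and viewed, and the job is handed in when it is done.

Besides the shell and the picture viewer there is one more tool, called after "Emit:" as a command line: name --argument value ..., lists and objects as JSON in quotes. jog_arm: Moves the arm, as the interface text tells. Its arguments: {"type":"object","properties":{"motion":{"type":"array"},"newtons":{"type":"number"}},"required":["motion"]}

```bash
ls; mkdir -p pics
cat > h.py <<'E'
import numpy as np, cv2
from scipy.spatial.transform import Rotation as R
from cell import bot
def K(f):
    h,w=f["color"].shape[:2]; fl=h/2/np.tan(np.radians(f["fov_y"])/2); return fl
def ray(f,u,v):
    fl=K(f); d=np.array([(u-f["cx"])/fl,-(v-f["cy"])/fl,-1.]); return R.from_quat(f["attitude"]).apply(d)
def onz(f,u,v,z):
    d=ray(f,u,v); o=np.array(f["xyz"]); return o+d*(z-o[2])/d[2]
def proj(f,p):
    q=R.from_quat(f["attitude"]).inv().apply(np.array(p)-np.array(f["xyz"])); fl=K(f)
    return f["cx"]+fl*q[0]/-q[2], f["cy"]-fl*q[1]/-q[2]
def save(f,n): cv2.imwrite("pics/"+n,f["color"][:,:,::-1])
E
python3 - <<'E'
from h import *
print(bot.state())
for n in ["top","side"]:
    f=bot.grab_frame(n); save(f,n+"0.png"); print({k:v for k,v in f.items() if k!="color"})
    for t in ["crank_axis","knob","left_tip","right_tip"]:
        for r in bot.recognise(f,t)[:2]: print(t,r["confidence"],r["at"][0]*560,r["at"][1]*420)
E
```

```text
pics
{'time': 0.0, 'joint_pos': array([-1.21199619,  0.46833466, -0.01159462,  1.60363086,  0.00602629,
        1.07140609, -0.05630683]), 'qvel': array([-5.15333980e-04, -8.25809181e-05, -6.75849769e-05,  9.34275484e-04,
        2.84401579e-04, -3.55158117e-04,  5.72763288e-06]), 'joint_efforts': array([ 7.77281384e-04, -5.20581007e+01, -1.17947199e-02, -2.43744206e+01,
       -5.65132673e-02,  1.72507949e-02,  1.59451370e-04]), 'tcp_pos': array([254.09369839, 597.80486789, 301.76482062]), 'ee_rot': array([ 1.99583379e-01,  9.79880459e-01, -8.66798716e-04, -1.00195676e-04]), 'contact_force': array([-0.25750579, -0.20173852,  0.1338882 ]), 'wrist_torque': array([ 0.01879005,  0.04440198, -0.00249147]), 'finger_gap': 0.9960726104455452}
{'fov_y': 53.23774741514912, 'cx': 278.4838915103564, 'cy': 213.03802774040767, 'xyz': array([ 392.24167585,   -6.66704753, 1473.90199078]), 'attitude': array([ 0.03442986, -0.03309789, -0.70551764,  0.70708131]), 'shot': 1}
crank_axis 0.73 285.712 179.088
knob 0.74 273.672 211.092
right_tip 0.31 222.82399999999998 179.59199999999998
{'fov_y': 49.149133316741306, 'cx': 283.9927301748327, 'cy': 214.4634383512539, 'xyz': array([-102.4018617 , 1039.94024932, 1057.62440235]), 'attitude': array([-0.11812693,  0.42175771,  0.86697947, -0.23772475]), 'shot': 2}
crank_axis 0.85 228.928 204.792
knob 0.57 294.504 220.92000000000002
right_tip 0.15 296.8 309.288
```

View pics/top0.png

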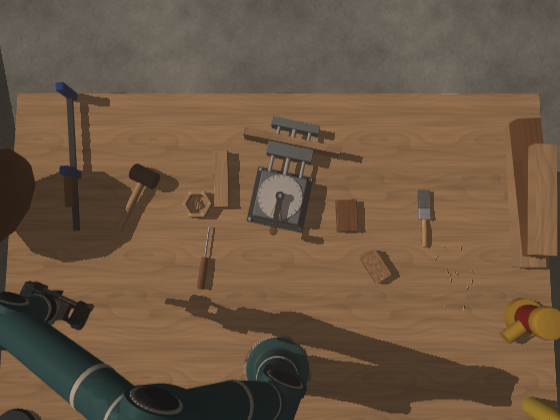

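View pics/side0.png

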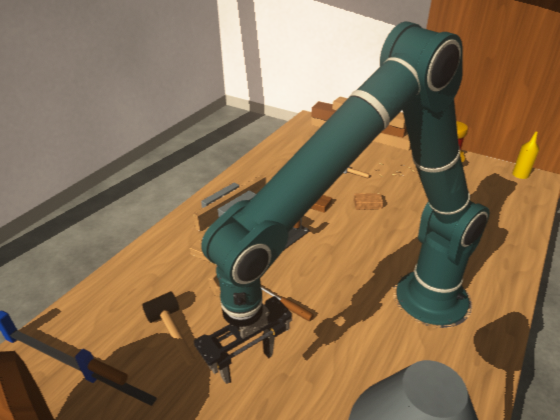

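Run:
```python
from h import *
im=cv2.imread("pics/top0.png")[90:260,180:370]
cv2.imwrite("pics/top0z.png",cv2.resize(im,None,fx=3.5,fy=3.5,interpolation=cv2.INTER_CUBIC)[:595])
f=dict(color=np.zeros((420,560)),fov_y=53.23774741514912,cx=278.4838915,cy=213.038,xyz=[392.24,-6.667,1473.9],attitude=[ 0.03442986, -0.03309789, -0.70551764,  0.70708131])
print(onz(f,280.5,197,70), onz(f,273.5,231,139))
```

```text
[581.21020674 -10.55015588  70.        ] [462.60879856  11.75108333 139.        ]
```

View pics/top0z.png

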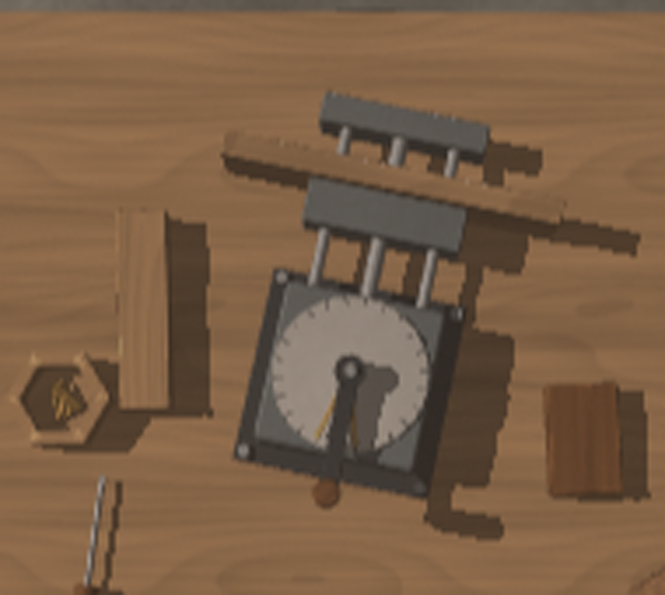

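```bash
cat >> h.py <<'E'
def tox(p,yawx,n=None):
    """delta from measured pose to target TCP p, tool x at world angle yawx (tool down); no-rotation rows first then turn"""
    s=bot.state(); Rm=R.from_quat(s["ee_rot"]).as_matrix()
    d=Rm.T@(np.array(p)-s["tcp_pos"])
    a=np.radians(yawx); Rt=np.array([[np.cos(a),np.sin(a),0],[np.sin(a),-np.cos(a),0],[0,0,-1.]])
    rv=R.from_matrix(Rm.T@Rt).as_rotvec()
    print("tool shift",d.round(1),"norm",np.linalg.norm(d).round(1),"rotvec",rv.round(4),"tcp",s["tcp_pos"].round(1),"t",s["time"])
def yaw():
    s=bot.state(); Rm=R.from_quat(s["ee_rot"]).as_matrix(); return np.degrees(np.arctan2(Rm[1,0],Rm[0,0]))
E
python3 -c "
from h import *
print(yaw()); tox([463,12,270],169.4)"
```

```text
156.97431614183057
tool shift [-421.4 -457.8   32.7] norm 623.1 rotvec [-0.000e+00  1.000e-04 -2.169e-01] tcp [254.2 598.2 302.7] t 0.5
```

Emit:
jog_arm --motion '[{"x":-41,"y":-45,"z":3},{"x":-41,"y":-45,"z":3},{"x":-41,"y":-45,"z":3},{"x":-41,"y":-45,"z":3},{"x":-41,"y":-45,"z":3}]'

```text
$.motion[0]: bad value
```

Emit:
jog_arm --motion '[{"x":-41,"y":-45,"z":3},{"x":-41,"y":-45,"z":3},{"x":-41,"y":-45,"z":3},{"x":-41,"y":-45,"z":3,"gripper":50},{"x":0,"y":0,"z":0,"az":-0.11}]'

```text
$.motion[0]: bad value
```

Run:
```python
from h import *
print(yaw()); tox([463,12,270],169.4); print(bot.state()["finger_gap"],bot.state()["contact_force"])
f=bot.grab_frame("wrist"); save(f,"w1.png"); print({k:v for k,v in f.items() if k!="color"})
for t in ["crank_axis","knob","left_tip","right_tip"]:
    for r in bot.recognise(f,t)[:2]: print(t,r["confidence"],r["at"][0]*560,r["at"][1]*420)
```

```text
156.97431614183057
tool shift [-421.4 -457.8   32.7] norm 623.1 rotvec [-0.000e+00  1.000e-04 -2.169e-01] tcp [254.2 598.2 302.7] t 0.5
0.9998286406492234 [-1.00037362  0.1310384  -0.19503071]
{'fov_y': 62.90705561138308, 'cx': 275.9033588158805, 'cy': 210.77956061196534, 'xyz': array([192.58664564, 624.42390073, 384.1415222 ]), 'attitude': array([-0.10014342, -0.06565625,  0.5475542 ,  0.82815756]), 'shot': 3}
left_tip 0.67 311.304 372.70799999999997
```

View pics/w1.png

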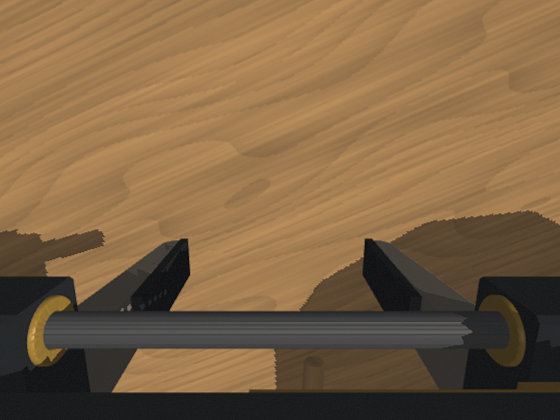

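Emit:
jog_arm --motion '[{"x":-41,"y":-45,"z":3,"ax":0,"ay":0,"az":0,"gripper":50},{"x":-41,"y":-45,"z":3,"ax":0,"ay":0,"az":0,"gripper":50},{"x":-41,"y":-45,"z":3,"ax":0,"ay":0,"az":0,"gripper":50},{"x":-41,"y":-45,"z":3,"ax":0,"ay":0,"az":0,"gripper":50},{"x":-41,"y":-45,"z":3,"ax":0,"ay":0,"az":0,"gripper":50}]'

```text
time: 1.38
tcp_pos: [355.4, 309.1, 288.0]
ee_rot: [0.2, 0.98, 0.0, 0.0]
contact_force: [0.5, -0.1, 0.3]
finger_gap: 0.546
```

Emit:
jog_arm --motion '[{"x":-41,"y":-45,"z":3,"ax":0,"ay":0,"az":0,"gripper":50},{"x":-41,"y":-45,"z":3,"ax":0,"ay":0,"az":0,"gripper":50},{"x":-41,"y":-45,"z":3,"ax":0,"ay":0,"az":0,"gripper":50},{"x":-41,"y":-45,"z":3,"ax":0,"ay":0,"az":0,"gripper":50},{"x":0,"y":0,"z":0,"ax":0,"ay":0,"az":-0.11,"gripper":50}]'

```text
time: 2.0
tcp_pos: [436.5, 76.8, 276.0]
ee_rot: [0.148, 0.989, -0.0, 0.001]
contact_force: [-0.2, 0.9, -0.1]
finger_gap: 0.547
```

Run:
```python
from h import *
print(yaw()); tox([463,12,270],169.4); print(bot.state()["finger_gap"],bot.state()["contact_force"])
f=bot.grab_frame("wrist"); save(f,"w2.png"); print({k:v for k,v in f.items() if k!="color"})
for t in ["crank_axis","knob","left_tip","right_tip"]:
    for r in bot.recognise(f,t)[:2]: print(t,r["confidence"],r["at"][0]*560,r["at"][1]*420)
```

```text
162.9518752863122
tool shift [-44.3 -54.1   6.1] norm 70.2 rotvec [-0.0006  0.0012 -0.1125] tcp [436.5  76.8 276. ] t 2.0
0.5471920725938124 [-0.2074155   0.92812145 -0.14467428]
{'fov_y': 62.90705561138308, 'cx': 275.9033588158805, 'cy': 210.77956061196534, 'xyz': array([372.39748094,  96.52076874, 357.37131443]), 'attitude': array([-0.09716348, -0.07095679,  0.58995473,  0.79842207]), 'shot': 4}
crank_axis 0.67 266.112 307.104
knob 0.9 230.496 365.106
left_tip 0.36 420.392 267.288
```

View pics/w2.png

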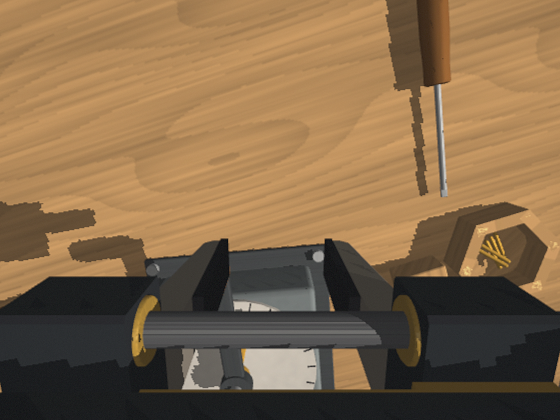

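Run:
```python
from h import *
f=dict(color=np.zeros((420,560)),fov_y=62.90705561138308,cx=275.903,cy=210.78,xyz=[372.397,96.52,357.37],attitude=[-0.09716348,-0.07095679,0.58995473,0.79842207])
print(proj(f,[581,-10.5,100]),proj(f,[463,12,139]),proj(f,[463,12,94]))
s=bot.state(); Rm=R.from_quat(s["ee_rot"]).as_matrix()
print(proj(f,s["tcp_pos"]+Rm@[0,25,88]),proj(f,s["tcp_pos"]+Rm@[0,-25,88]))
print(R.from_quat(f["attitude"]).apply([0,0,-1]))
```

```text
(np.float64(230.15695612511956), np.float64(393.80966243391924)) (np.float64(198.43000345432006), np.float64(291.3548692282022)) (np.float64(210.4894268321764), np.float64(265.822179504769))
(np.float64(332.61248328190993), np.float64(252.67484157682767)) (np.float64(237.2654588029236), np.float64(253.1594469019694))
[ 0.22795105 -0.07143235 -0.97104878]
```

Emit:
jog_arm --motion '[{"x":-22,"y":-27,"z":3,"ax":0,"ay":0,"az":0,"gripper":50},{"x":-22,"y":-27,"z":3,"ax":0,"ay":0,"az":0,"gripper":50},{"x":0,"y":0,"z":0,"ax":0,"ay":0,"az":-0.11,"gripper":50},{"x":0,"y":0,"z":0,"ax":0,"ay":0,"az":0,"gripper":50},{"x":0,"y":0,"z":0,"ax":0,"ay":0,"az":0,"gripper":50}]'

```text
time: 2.88
tcp_pos: [461.9, 17.6, 269.7]
ee_rot: [0.091, 0.996, 0.0, -0.0]
contact_force: [0.2, -0.1, 0.3]
finger_gap: 0.545
```

Run:
```python
from h import *
print(yaw()); tox([463,12,190],169.4); print(bot.state()["finger_gap"],bot.state()["contact_force"])
f=bot.grab_frame("wrist"); save(f,"w3.png"); print(proj(f,[463,12,139]),proj(f,[581,-10.5,100]))
g=bot.grab_frame("top"); im=g["color"][90:260,180:370,::-1]
cv2.imwrite("pics/t3.png",cv2.resize(im,None,fx=3.5,fy=3.5,interpolation=cv2.INTER_CUBIC)[:595])
```

```text
169.55175719215578
tool shift [-2.1 -5.4 79.7] norm 79.9 rotvec [ 0.0002 -0.0001  0.0026] tcp [461.9  17.6 269.7] t 2.875
0.544750789188448 [ 0.23473863 -0.14756615  0.34700181]
(np.float64(267.7458026502243), np.float64(236.52231535076928)) (np.float64(268.87160851340536), np.float64(358.23625989341247))
```

View pics/w3.png

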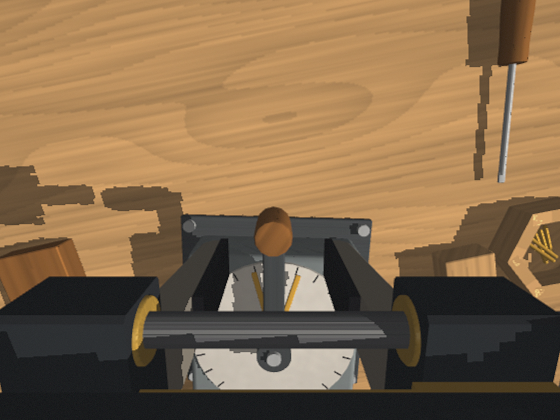

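View pics/t3.png

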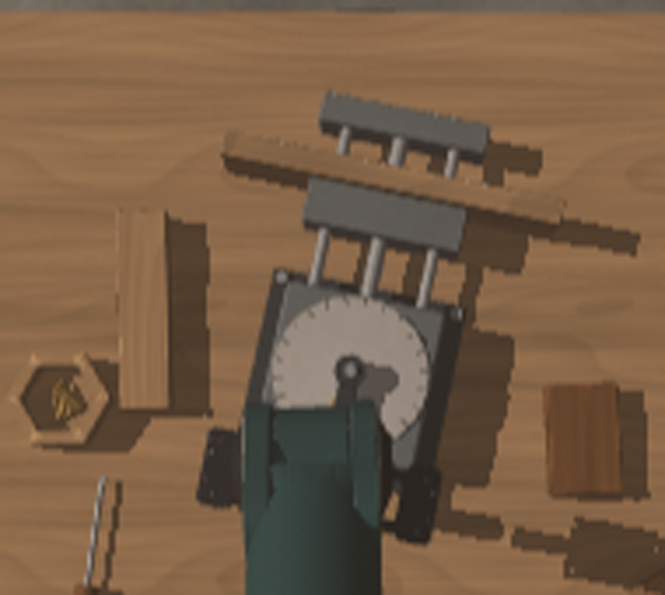

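Emit:
jog_arm --motion '[{"x":-4,"y":-2,"z":20,"ax":0,"ay":0,"az":0,"gripper":50},{"x":0,"y":0,"z":20,"ax":0,"ay":0,"az":0,"gripper":50},{"x":0,"y":0,"z":20,"ax":0,"ay":0,"az":0,"gripper":50},{"x":0,"y":0,"z":18,"ax":0,"ay":0,"az":0,"gripper":50},{"x":0,"y":0,"z":0,"ax":0,"ay":0,"az":0,"gripper":44}]'

```text
time: 3.6
tcp_pos: [464.8, 14.4, 190.8]
ee_rot: [0.091, 0.996, -0.0, -0.001]
contact_force: [0.9, 1.0, 0.4]
finger_gap: 0.48
```

Run:
```python
from h import *
tox([463,12,190],169.4); print(bot.state()["finger_gap"],bot.state()["contact_force"])
f=bot.grab_frame("wrist"); save(f,"w4.png")
```

```text
tool shift [ 1.4 -2.7  0.8] norm 3.1 rotvec [-0.001  -0.0025  0.0031] tcp [464.8  14.4 190.8] t 3.6
0.48016360107818556 [0.8576634  1.03106712 0.36364823]
```

View pics/w4.png

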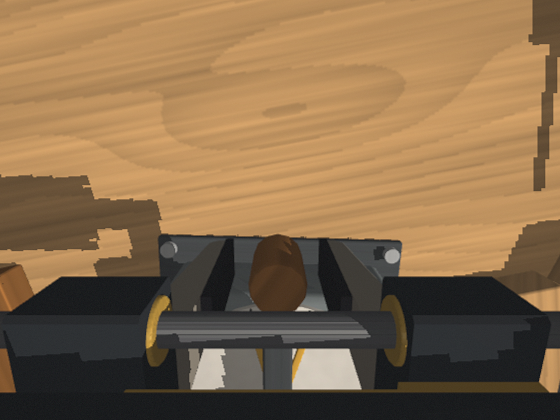

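Emit:
jog_arm --motion '[{"x":0,"y":0,"z":0,"ax":0,"ay":0,"az":0,"gripper":36},{"x":-0.1,"y":-4.8,"z":0,"ax":0,"ay":0,"az":-0.04,"gripper":36},{"x":-0.1,"y":-4.8,"z":0,"ax":0,"ay":0,"az":-0.04,"gripper":36},{"x":-0.1,"y":-4.8,"z":0,"ax":0,"ay":0,"az":-0.04,"gripper":36},{"x":-0.1,"y":-4.8,"z":0,"ax":0,"ay":0,"az":-0.04,"gripper":36}]'

```text
time: 4.28
tcp_pos: [464.1, -4.9, 192.6]
ee_rot: [0.01, 1.0, 0.0, 0.001]
contact_force: [-0.1, 0.2, -0.7]
finger_gap: 0.392
```

```bash
cat >> h.py <<'E'
def rep(n=None,k=3):
    F=[]
    for i in range(k):
        f=bot.grab_frame("wrist"); s=bot.state(); F.append(s["contact_force"])
    Rm=R.from_quat(s["ee_rot"]).as_matrix()
    print("t",s["time"],"tcp",s["tcp_pos"].round(2),"yaw",round(yaw(),2),"Ftool",(np.array(F)@Rm).round(2).tolist(),"mean",(np.mean(F,0)@Rm).round(2),"gap",s["finger_gap"]*91.9)
    if n: save(f,n)
    return f
E
python3 -c "
from h import *
rep('w5.png')"
```

```text
t 4.425 tcp [464.    -5.05 192.39] yaw 178.68 Ftool [[0.22, -0.51, -0.39], [-0.56, 0.21, 0.22], [-0.38, -0.11, 0.88]] mean [-0.24 -0.14  0.24] gap 36.365621915476716
```

View pics/w5.png

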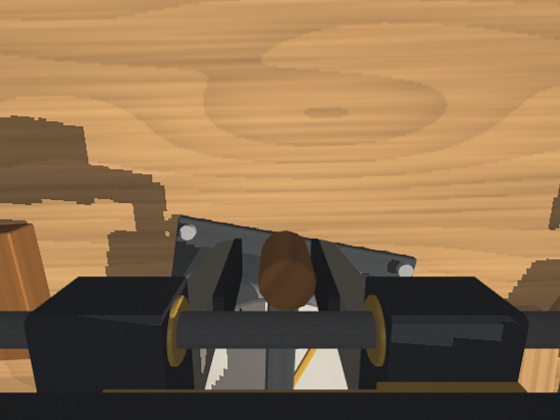

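Emit:
jog_arm --motion '[{"x":0,"y":-1.4,"z":0,"ax":0,"ay":0,"az":-0.012,"gripper":36},{"x":0,"y":-1.4,"z":0,"ax":0,"ay":0,"az":-0.012,"gripper":36},{"x":0,"y":-1.4,"z":0,"ax":0,"ay":0,"az":-0.012,"gripper":36},{"x":0,"y":-1.4,"z":0,"ax":0,"ay":0,"az":-0.012,"gripper":36},{"x":0,"y":-1.4,"z":0,"ax":0,"ay":0,"az":-0.012,"gripper":36}]'

```text
time: 5.05
tcp_pos: [463.7, -12.1, 191.7]
ee_rot: [-0.019, 1.0, 0.0, 0.0]
contact_force: [0.3, 1.3, 0.8]
finger_gap: 0.392
```

```bash
python3 -c "
from h import *
rep('w6.png')"
```

```text
t 5.2 tcp [463.5  -12.26 191.58] yaw -177.83 Ftool [[-0.46, 0.72, -0.7], [-0.1, 0.47, -0.41], [-0.51, 1.03, -0.09]] mean [-0.36  0.74 -0.4 ] gap 36.13955760025406
```

Emit:
jog_arm --motion '[{"x":0,"y":-1.2,"z":0,"ax":0,"ay":0,"az":-0.01,"gripper":36},{"x":0,"y":-1.2,"z":0,"ax":0,"ay":0,"az":-0.01,"gripper":36},{"x":0,"y":-1.2,"z":0,"ax":0,"ay":0,"az":-0.01,"gripper":36},{"x":0,"y":-1.2,"z":0,"ax":0,"ay":0,"az":-0.01,"gripper":36},{"x":0,"y":-1.2,"z":0,"ax":0,"ay":0,"az":-0.01,"gripper":36}]'

```text
time: 5.82
tcp_pos: [463.9, -18.0, 191.6]
ee_rot: [-0.044, 0.999, 0.0, -0.0]
contact_force: [-0.8, 1.3, -1.2]
finger_gap: 0.393
```

```bash
python3 -c "
from h import *
rep('w7.png')"
```

```text
t 5.975 tcp [464.05 -18.2  191.72] yaw -174.96 Ftool [[0.32, 1.15, 1.09], [-0.34, 0.28, 0.5], [0.05, -0.25, -0.1]] mean [0.01 0.39 0.5 ] gap 36.07997506237927
```

View pics/w7.png

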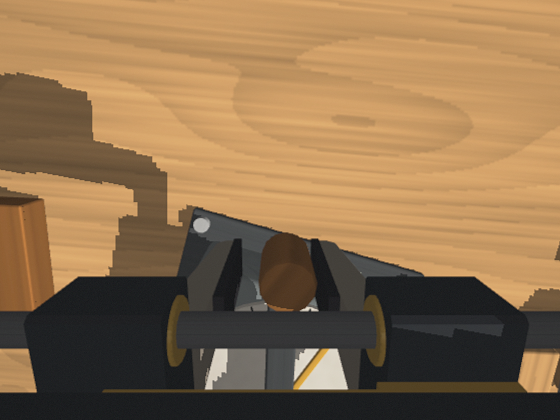

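Emit:
jog_arm --motion '[{"x":0,"y":-1.2,"z":0,"ax":0,"ay":0,"az":-0.01,"gripper":36},{"x":0,"y":-1.2,"z":0,"ax":0,"ay":0,"az":-0.01,"gripper":36},{"x":0,"y":-1.2,"z":0,"ax":0,"ay":0,"az":-0.01,"gripper":36},{"x":0,"y":-1.2,"z":0,"ax":0,"ay":0,"az":-0.01,"gripper":36},{"x":0,"y":-1.2,"z":0,"ax":0,"ay":0,"az":-0.01,"gripper":36}]'

```text
time: 6.6
tcp_pos: [464.8, -24.0, 191.7]
ee_rot: [-0.069, 0.998, 0.0, 0.0]
contact_force: [0.2, 0.0, -0.5]
finger_gap: 0.39
```

```bash
python3 -c "
from h import *
rep()"
```

```text
t 6.75 tcp [464.72 -24.19 191.72] yaw -172.1 Ftool [[-0.14, 0.83, -0.11], [0.06, -0.93, 0.15], [0.13, 0.78, -0.23]] mean [ 0.02  0.23 -0.07] gap 35.697029562820845
```

Emit:
jog_arm --motion '[{"x":0,"y":-1.2,"z":0,"ax":0,"ay":0,"az":-0.01,"gripper":36},{"x":0,"y":-1.2,"z":0,"ax":0,"ay":0,"az":-0.01,"gripper":36},{"x":0,"y":-1.2,"z":0,"ax":0,"ay":0,"az":-0.01,"gripper":36},{"x":0,"y":-1.2,"z":0,"ax":0,"ay":0,"az":-0.01,"gripper":36},{"x":0,"y":-1.2,"z":0,"ax":0,"ay":0,"az":-0.01,"gripper":36}]'

```text
time: 7.38
tcp_pos: [465.7, -30.0, 191.7]
ee_rot: [-0.094, 0.996, 0.0, 0.0]
contact_force: [-0.2, 0.4, -0.7]
finger_gap: 0.391
```

```bash
python3 -c "
from h import *
rep()"
```

```text
t 7.525 tcp [465.54 -30.11 191.66] yaw -169.23 Ftool [[-0.59, 0.58, -0.99], [0.27, -0.15, 0.36], [0.42, 0.57, -0.89]] mean [ 0.03  0.34 -0.51] gap 36.01956513342572
```

Emit:
jog_arm --motion '[{"x":0,"y":-1.2,"z":0,"ax":0,"ay":0,"az":-0.01,"gripper":36},{"x":0,"y":-1.2,"z":0,"ax":0,"ay":0,"az":-0.01,"gripper":36},{"x":0,"y":-1.2,"z":0,"ax":0,"ay":0,"az":-0.01,"gripper":36},{"x":0,"y":-1.2,"z":0,"ax":0,"ay":0,"az":-0.01,"gripper":36},{"x":0,"y":-1.2,"z":0,"ax":0,"ay":0,"az":-0.01,"gripper":36}]'

```text
time: 8.15
tcp_pos: [466.8, -35.1, 191.6]
ee_rot: [-0.119, 0.993, 0.0, -0.0]
contact_force: [-0.3, 4.5, 0.2]
finger_gap: 0.393
```

```bash
python3 -c "
from h import *
rep('w9.png')"
```

```text
t 8.3 tcp [466.77 -35.35 191.65] yaw -166.34 Ftool [[-0.72, 4.57, 0.1], [-1.1, 4.32, 0.25], [-0.51, 4.77, -0.58]] mean [-0.78  4.55 -0.08] gap 36.02431121767395
```

View pics/w9.png

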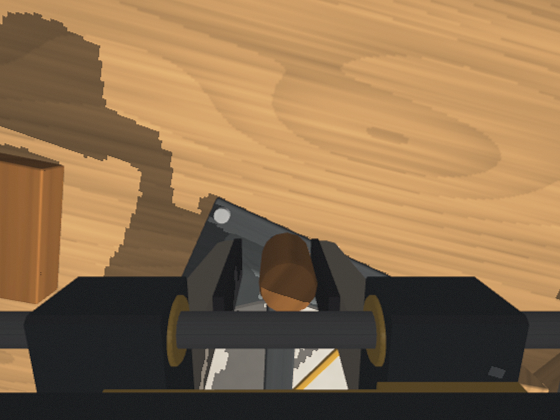

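Emit:
jog_arm --motion '[{"x":0,"y":-0.6,"z":0,"ax":0,"ay":0,"az":-0.005,"gripper":36},{"x":0,"y":-0.6,"z":0,"ax":0,"ay":0,"az":-0.005,"gripper":36},{"x":0,"y":-0.6,"z":0,"ax":0,"ay":0,"az":-0.005,"gripper":36},{"x":0,"y":0,"z":0,"ax":0,"ay":0,"az":0,"gripper":36},{"x":0,"y":0,"z":0,"ax":0,"ay":0,"az":0,"gripper":36}]'

```text
time: 8.93
tcp_pos: [467.2, -37.2, 191.7]
ee_rot: [-0.126, 0.992, 0.0, -0.0]
contact_force: [0.5, 5.9, -0.9]
finger_gap: 0.395
```

```bash
python3 -c "
from h import *
rep()
g=bot.grab_frame('top'); im=g['color'][90:260,180:370,::-1]
cv2.imwrite('pics/t9.png',cv2.resize(im,None,fx=3.5,fy=3.5,interpolation=cv2.INTER_CUBIC)[:595])"
```

```text
t 9.075 tcp [467.2  -37.23 191.65] yaw -165.48 Ftool [[-1.39, 5.27, 0.49], [-1.46, 4.67, -0.28], [-0.69, 5.65, 0.58]] mean [-1.18  5.2   0.26] gap 36.07502227558477
```

View pics/t9.png

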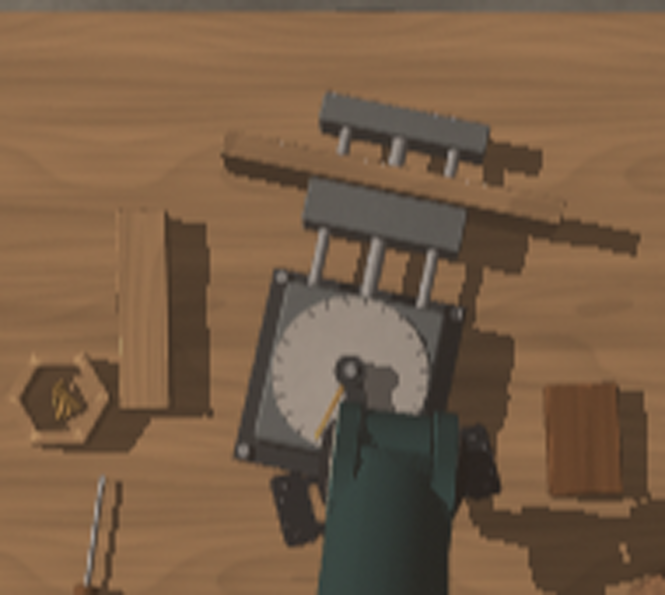

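Emit:
jog_arm --motion '[{"x":0,"y":2.4,"z":0,"ax":0,"ay":0,"az":0.02,"gripper":36},{"x":-0.1,"y":4.8,"z":0,"ax":0,"ay":0,"az":0.04,"gripper":36},{"x":-0.1,"y":4.8,"z":0,"ax":0,"ay":0,"az":0.04,"gripper":36},{"x":-0.1,"y":4.8,"z":0,"ax":0,"ay":0,"az":0.04,"gripper":36},{"x":-0.1,"y":4.8,"z":0,"ax":0,"ay":0,"az":0.04,"gripper":36}]'

```text
time: 9.75
tcp_pos: [464.0, -17.6, 191.8]
ee_rot: [-0.035, 0.999, -0.001, 0.0]
contact_force: [-0.5, -1.2, -0.2]
finger_gap: 0.392
```

Emit:
jog_arm --motion '[{"x":-0.1,"y":4.8,"z":0,"ax":0,"ay":0,"az":0.04,"gripper":36},{"x":-0.1,"y":4.8,"z":0,"ax":0,"ay":0,"az":0.04,"gripper":36},{"x":-0.1,"y":4.8,"z":0,"ax":0,"ay":0,"az":0.04,"gripper":36},{"x":-0.1,"y":4.8,"z":0,"ax":0,"ay":0,"az":0.04,"gripper":36},{"x":-0.1,"y":4.8,"z":0,"ax":0,"ay":0,"az":0.04,"gripper":36}]'

```text
time: 10.38
tcp_pos: [464.6, 6.4, 191.7]
ee_rot: [0.065, 0.998, -0.001, 0.0]
contact_force: [-0.4, -1.1, 0.4]
finger_gap: 0.393
```

```bash
python3 -c "
from h import *
rep('w10.png')
print(np.hypot(*(bot.state()['tcp_pos'][:2]-[581.2,-10.5])), np.hypot(467.2-581.2,-37.23+10.5))"
```

```text
t 10.525 tcp [464.68   6.93 191.76] yaw 172.73 Ftool [[-0.36, -0.79, 0.91], [-0.75, 0.05, 0.23], [0.34, 0.74, -0.53]] mean [-0.26 -0.    0.2 ] gap 36.00368571162903
117.81523867302882 117.09181397518792
```

View pics/w10.png

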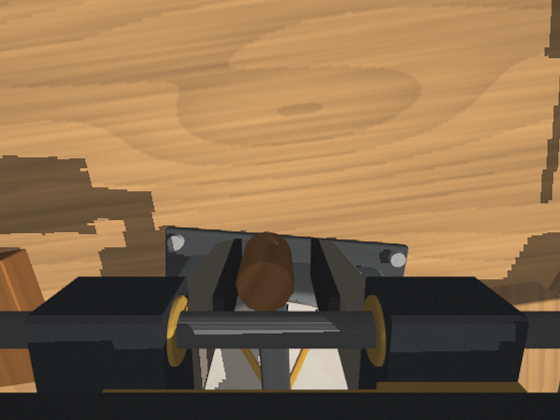

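Emit:
jog_arm --motion '[{"x":-0.1,"y":4.8,"z":0,"ax":0,"ay":0,"az":0.04,"gripper":36},{"x":-0.1,"y":4.8,"z":0,"ax":0,"ay":0,"az":0.04,"gripper":36},{"x":-0.1,"y":4.8,"z":0,"ax":0,"ay":0,"az":0.04,"gripper":36},{"x":-0.1,"y":4.8,"z":0,"ax":0,"ay":0,"az":0.04,"gripper":36},{"x":-0.1,"y":4.8,"z":0,"ax":0,"ay":0,"az":0.04,"gripper":36}]'

```text
time: 11.15
tcp_pos: [469.9, 30.2, 191.7]
ee_rot: [0.163, 0.987, -0.0, 0.0]
contact_force: [-0.1, -0.1, 1.1]
finger_gap: 0.393
```

Emit:
jog_arm --motion '[{"x":0,"y":1.2,"z":0,"ax":0,"ay":0,"az":0.01,"gripper":36},{"x":0,"y":1.2,"z":0,"ax":0,"ay":0,"az":0.01,"gripper":36},{"x":0,"y":1.2,"z":0,"ax":0,"ay":0,"az":0.01,"gripper":36},{"x":0,"y":1.2,"z":0,"ax":0,"ay":0,"az":0.01,"gripper":36},{"x":0,"y":1.2,"z":0,"ax":0,"ay":0,"az":0.01,"gripper":36}]'

```text
time: 11.78
tcp_pos: [472.0, 36.7, 191.7]
ee_rot: [0.188, 0.982, 0.0, 0.0]
contact_force: [-0.3, -0.9, 0.6]
finger_gap: 0.394
```

```bash
python3 -c "
from h import *
rep()"
```

```text
t 11.925 tcp [471.89  36.91 191.69] yaw 158.42 Ftool [[-0.43, -0.2, -0.43], [0.12, 0.69, 0.08], [-0.44, 0.15, -0.07]] mean [-0.25  0.21 -0.14] gap 36.12117013825684
```

Crank at about -0.13. Fine steps from here.

Emit:
jog_arm --motion '[{"x":0,"y":1.2,"z":0,"ax":0,"ay":0,"az":0.01,"gripper":36},{"x":0,"y":1.2,"z":0,"ax":0,"ay":0,"az":0.01,"gripper":36},{"x":0,"y":1.2,"z":0,"ax":0,"ay":0,"az":0.01,"gripper":36},{"x":0,"y":1.2,"z":0,"ax":0,"ay":0,"az":0.01,"gripper":36},{"x":0,"y":1.2,"z":0,"ax":0,"ay":0,"az":0.01,"gripper":36}]'

```text
time: 12.55
tcp_pos: [474.2, 42.3, 191.7]
ee_rot: [0.212, 0.977, -0.0, -0.0]
contact_force: [-0.1, -0.2, 0.8]
finger_gap: 0.392
```

```bash
python3 -c "
from h import *
rep()"
```

```text
t 12.7 tcp [474.26  42.47 191.67] yaw 155.55 Ftool [[0.9, -0.8, -0.42], [-0.39, -0.66, -0.19], [0.43, -0.94, -0.33]] mean [ 0.31 -0.8  -0.31] gap 35.9585345069513
```

Emit:
jog_arm --motion '[{"x":0,"y":1.2,"z":0,"ax":0,"ay":0,"az":0.01,"gripper":36},{"x":0,"y":1.2,"z":0,"ax":0,"ay":0,"az":0.01,"gripper":36},{"x":0,"y":1.2,"z":0,"ax":0,"ay":0,"az":0.01,"gripper":36},{"x":0,"y":1.2,"z":0,"ax":0,"ay":0,"az":0.01,"gripper":36},{"x":0,"y":1.2,"z":0,"ax":0,"ay":0,"az":0.01,"gripper":36}]'

```text
time: 13.32
tcp_pos: [476.8, 47.8, 191.7]
ee_rot: [0.236, 0.972, 0.0, -0.0]
contact_force: [-0.7, -0.6, 0.1]
finger_gap: 0.394
```

```bash
python3 -c "
from h import *
rep()"
```

```text
t 13.475 tcp [476.9   47.89 191.7 ] yaw 152.69 Ftool [[0.34, 0.23, -0.52], [-0.0, -0.45, 1.02], [0.07, -0.56, -0.19]] mean [ 0.14 -0.26  0.1 ] gap 36.226724507265935
```

Emit:
jog_arm --motion '[{"x":0,"y":1.2,"z":0,"ax":0,"ay":0,"az":0.01,"gripper":36},{"x":0,"y":1.2,"z":0,"ax":0,"ay":0,"az":0.01,"gripper":36},{"x":0,"y":1.2,"z":0,"ax":0,"ay":0,"az":0.01,"gripper":36},{"x":0,"y":1.2,"z":0,"ax":0,"ay":0,"az":0.01,"gripper":36},{"x":0,"y":1.2,"z":0,"ax":0,"ay":0,"az":0.01,"gripper":36}]'

```text
time: 14.1
tcp_pos: [479.7, 53.0, 191.7]
ee_rot: [0.261, 0.965, 0.0, 0.0]
contact_force: [0.6, -0.8, 0.6]
finger_gap: 0.393
```

```bash
python3 -c "
from h import *
rep('w13.png')"
```

```text
t 14.25 tcp [479.77  53.2  191.72] yaw 149.82 Ftool [[1.12, -0.08, -0.91], [0.47, -0.02, -0.04], [0.63, 1.01, 0.19]] mean [ 0.74  0.3  -0.25] gap 35.63442148080437
```

View pics/w13.png

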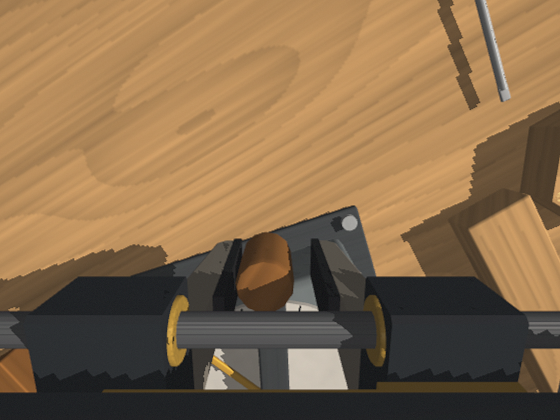

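Emit:
jog_arm --motion '[{"x":0,"y":1.2,"z":0,"ax":0,"ay":0,"az":0.01,"gripper":36},{"x":0,"y":1.2,"z":0,"ax":0,"ay":0,"az":0.01,"gripper":36},{"x":0,"y":1.2,"z":0,"ax":0,"ay":0,"az":0.01,"gripper":36},{"x":0,"y":1.2,"z":0,"ax":0,"ay":0,"az":0.01,"gripper":36},{"x":0,"y":1.2,"z":0,"ax":0,"ay":0,"az":0.01,"gripper":36}]'

```text
time: 14.88
tcp_pos: [482.8, 58.1, 191.7]
ee_rot: [0.285, 0.959, 0.0, 0.0]
contact_force: [0.4, 0.0, -0.7]
finger_gap: 0.392
```

```bash
python3 -c "
from h import *
rep()"
```

```text
t 15.025 tcp [482.9   58.29 191.71] yaw 146.95 Ftool [[0.54, -0.39, -0.98], [-1.04, 0.55, -0.42], [-0.52, 0.51, 0.18]] mean [-0.34  0.22 -0.41] gap 35.993319655371664
```

Emit:
jog_arm --motion '[{"x":0,"y":1.2,"z":0,"ax":0,"ay":0,"az":0.01,"gripper":36},{"x":0,"y":1.2,"z":0,"ax":0,"ay":0,"az":0.01,"gripper":36},{"x":0,"y":1.2,"z":0,"ax":0,"ay":0,"az":0.01,"gripper":36},{"x":0,"y":1.2,"z":0,"ax":0,"ay":0,"az":0.01,"gripper":36},{"x":0,"y":1.2,"z":0,"ax":0,"ay":0,"az":0.01,"gripper":36}]'

```text
time: 15.65
tcp_pos: [486.2, 63.1, 191.7]
ee_rot: [0.309, 0.951, -0.0, -0.0]
contact_force: [-1.0, -0.2, 0.3]
finger_gap: 0.391
```

```bash
python3 -c "
from h import *
rep()
print(np.hypot(*(bot.state()['tcp_pos'][:2]-[581.2,-10.5])))"
```

```text
t 15.8 tcp [486.25  63.26 191.71] yaw 144.09 Ftool [[-0.12, -1.26, -0.34], [0.43, -0.86, 0.38], [0.69, 0.81, -0.32]] mean [ 0.33 -0.44 -0.09] gap 36.51930790329074
120.22917574821923
```

Emit:
jog_arm --motion '[{"x":0,"y":1.2,"z":0,"ax":0,"ay":0,"az":0.01,"gripper":36},{"x":0,"y":1.2,"z":0,"ax":0,"ay":0,"az":0.01,"gripper":36},{"x":0,"y":1.2,"z":0,"ax":0,"ay":0,"az":0.01,"gripper":36},{"x":0,"y":1.2,"z":0,"ax":0,"ay":0,"az":0.01,"gripper":36},{"x":0,"y":1.2,"z":0,"ax":0,"ay":0,"az":0.01,"gripper":36}]'

```text
time: 16.42
tcp_pos: [489.8, 67.9, 191.7]
ee_rot: [0.332, 0.943, 0.0, -0.0]
contact_force: [-0.4, -0.4, -0.1]
finger_gap: 0.389
```

```bash
python3 -c "
from h import *
rep('w16.png')"
```

```text
t 16.575 tcp [489.9   68.06 191.7 ] yaw 141.23 Ftool [[-0.29, -0.32, 0.2], [-0.33, -0.2, 0.22], [0.48, -0.07, 0.51]] mean [-0.05 -0.2   0.31] gap 35.93811691290952
```

View pics/w16.png

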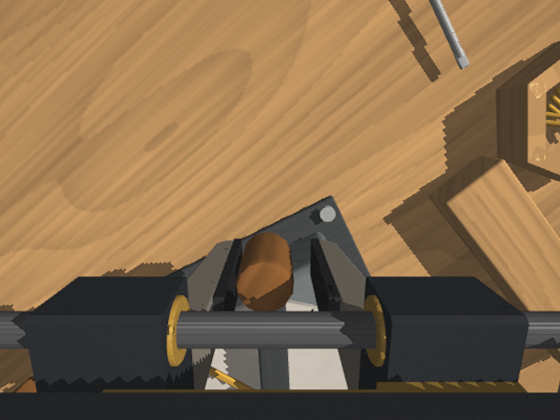

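Emit:
jog_arm --motion '[{"x":0,"y":1.2,"z":0,"ax":0,"ay":0,"az":0.01,"gripper":36},{"x":0,"y":1.2,"z":0,"ax":0,"ay":0,"az":0.01,"gripper":36},{"x":0,"y":1.2,"z":0,"ax":0,"ay":0,"az":0.01,"gripper":36},{"x":0,"y":1.2,"z":0,"ax":0,"ay":0,"az":0.01,"gripper":36},{"x":0,"y":1.2,"z":0,"ax":0,"ay":0,"az":0.01,"gripper":36}]'

```text
time: 17.2
tcp_pos: [493.3, 71.8, 191.6]
ee_rot: [0.356, 0.934, -0.001, -0.0]
contact_force: [-2.1, -3.5, 2.3]
finger_gap: 0.389
```

```bash
python3 -c "
from h import *
rep()"
```

```text
t 17.35 tcp [493.35  72.   191.62] yaw 138.33 Ftool [[-0.71, -4.13, -3.19], [-0.09, -4.16, -2.98], [-0.77, -4.31, -3.26]] mean [-0.52 -4.2  -3.14] gap 36.0986384349089
```

```bash
python3 -c "
from h import *
rep('w17.png')
g=bot.grab_frame('top'); im=g['color'][90:260,180:370,::-1]
cv2.imwrite('pics/t17.png',cv2.resize(im,None,fx=3.5,fy=3.5,interpolation=cv2.INTER_CUBIC)[:595])
g=bot.grab_frame('side');save(g,'s17.png')"
```

```text
t 17.5 tcp [493.43  72.15 191.65] yaw 138.34 Ftool [[-0.16, -4.47, -3.79], [0.02, -4.04, -2.18], [-0.66, -3.86, -2.0]] mean [-0.27 -4.12 -2.65] gap 36.159935752281676
```

View pics/w17.png

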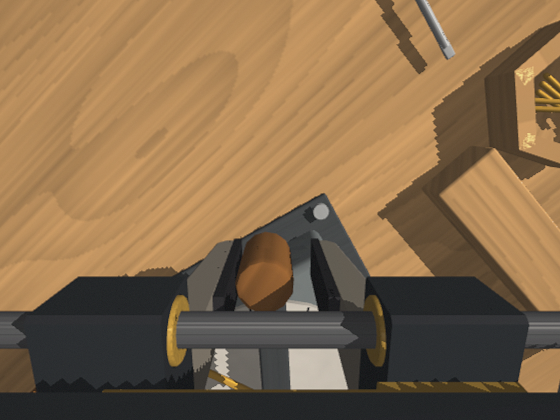

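View pics/t17.png

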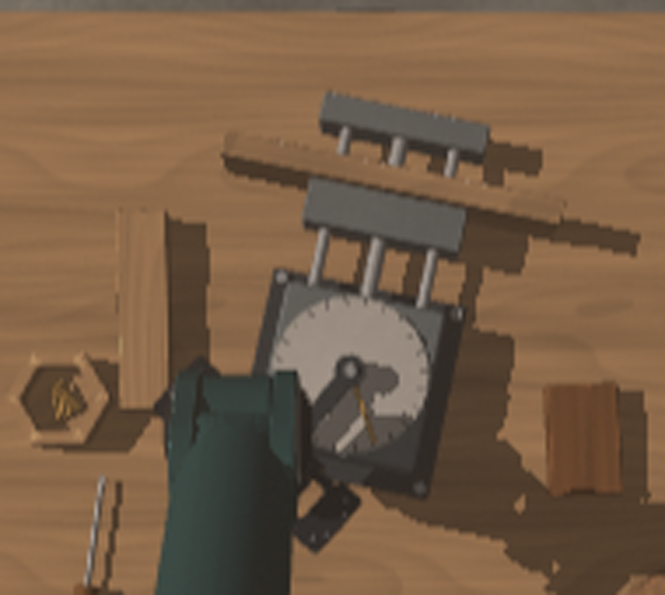

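View pics/s17.png

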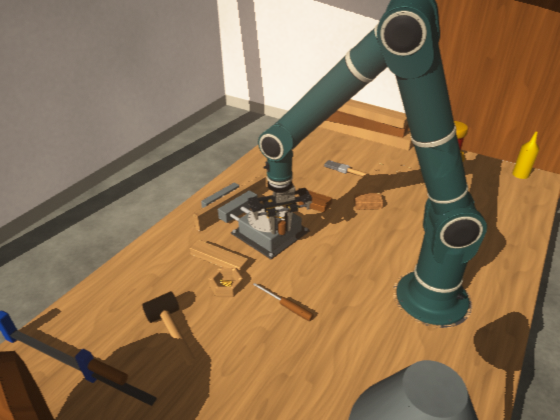

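Emit:
jog_arm --motion '[{"x":0,"y":0.6,"z":0,"ax":0,"ay":0,"az":0.005,"gripper":36},{"x":0,"y":0.6,"z":0,"ax":0,"ay":0,"az":0.005,"gripper":36},{"x":0,"y":0.6,"z":0,"ax":0,"ay":0,"az":0.005,"gripper":36},{"x":0,"y":0,"z":0,"ax":0,"ay":0,"az":0,"gripper":36},{"x":0,"y":0,"z":0,"ax":0,"ay":0,"az":0,"gripper":36}]'

```text
time: 18.23
tcp_pos: [494.7, 73.7, 191.6]
ee_rot: [0.362, 0.932, -0.0, -0.0]
contact_force: [-3.6, -3.6, 2.4]
finger_gap: 0.392
```

Run:
```python
from h import *
rep()
s=bot.state()
def knob(tcp,yawd,side,ax):
    a=np.radians(yawd); p=np.array(tcp[:2])+side*5.0*np.array([np.sin(a),-np.cos(a)]); d=p-ax
    # contact: knob's tangential coord relative axis in tool frame; radius fixed 120
    ty=np.array([np.sin(a),-np.cos(a)]); t=d@ty
    return np.degrees(a-np.arcsin(t/120))  # y is clockwise
for ax in ([581.2,-10.5],[583,-10.5],[581.2,-7.5],[579,-12]):
    L=knob([467.2,-37.23],-165.48+360,+1,np.array(ax)); Rr=knob(s["tcp_pos"],yaw(),-1,np.array(ax))
    print(ax,L,Rr,"mid",(L+Rr)/2)
```

```text
t 18.375 tcp [494.77  73.7  191.65] yaw 137.49 Ftool [[-0.2, -5.13, -2.16], [0.07, -4.55, -2.56], [0.16, -4.83, -1.96]] mean [ 0.01 -4.84 -2.23] gap 35.87058789895486
[581.2, -10.5] 190.83831579604254 138.12650865118698 mid 164.48241222361474
[583, -10.5] 190.62236728475003 138.7073120768235 mid 164.66483968078677
[581.2, -7.5] 192.2268808344816 139.182663476831 mid 165.70477215565631
[579, -12] 190.40735600796998 136.88874831317858 mid 163.64805216057428
```

Emit:
jog_arm --motion '[{"x":0,"y":-2.4,"z":0,"ax":0,"ay":0,"az":-0.02,"gripper":36},{"x":-0.1,"y":-4.8,"z":0,"ax":0,"ay":0,"az":-0.04,"gripper":36},{"x":-0.1,"y":-4.8,"z":0,"ax":0,"ay":0,"az":-0.04,"gripper":36},{"x":-0.1,"y":-4.8,"z":0,"ax":0,"ay":0,"az":-0.04,"gripper":36},{"x":-0.1,"y":-4.8,"z":0,"ax":0,"ay":0,"az":-0.04,"gripper":36}]'

```text
time: 19.0
tcp_pos: [482.7, 57.9, 192.0]
ee_rot: [0.276, 0.961, 0.001, 0.001]
contact_force: [0.6, 1.0, 0.3]
finger_gap: 0.391
```

Emit:
jog_arm --motion '[{"x":-0.1,"y":-4.8,"z":0,"ax":0,"ay":0,"az":-0.04,"gripper":36},{"x":-0.1,"y":-4.8,"z":0,"ax":0,"ay":0,"az":-0.04,"gripper":36},{"x":-0.1,"y":-4.8,"z":0,"ax":0,"ay":0,"az":-0.04,"gripper":36},{"x":-0.1,"y":-4.8,"z":0,"ax":0,"ay":0,"az":-0.04,"gripper":36},{"x":-0.1,"y":-4.8,"z":0,"ax":0,"ay":0,"az":-0.04,"gripper":36}]'

```text
time: 19.62
tcp_pos: [472.0, 36.5, 192.0]
ee_rot: [0.178, 0.984, 0.001, 0.001]
contact_force: [-0.8, 0.9, 0.4]
finger_gap: 0.391
```

Run:
```python
from h import *
rep("w20.png")
for ax in ([581.2,-10.5],[581.2,-7.5]):
    ax=np.array(ax); a=np.radians(-26.2); d=np.array([467.2,-37.23])-ax
    p=ax+[np.cos(a)*d[0]-np.sin(a)*d[1],np.sin(a)*d[0]+np.cos(a)*d[1]]; print(p); tox([*p,191.7],168.3)
```

```text
t 19.775 tcp [471.82  35.88 191.99] yaw 159.27 Ftool [[0.36, 0.19, -0.36], [-0.48, 0.1, -0.98], [-0.09, -0.61, 0.29]] mean [-0.07 -0.11 -0.35] gap 36.2826932096361
[467.11109441  15.847951  ]
tool shift [ -2.7 -20.4   0.3] norm 20.6 rotvec [ 0.0017  0.0018 -0.1577] tcp [471.8  35.9 192. ] t 19.775
[465.78657685  16.15617589]
tool shift [ -1.3 -20.6   0.3] norm 20.6 rotvec [ 0.0017  0.0018 -0.1577] tcp [471.8  35.9 192. ] t 19.775
```

View pics/w20.png

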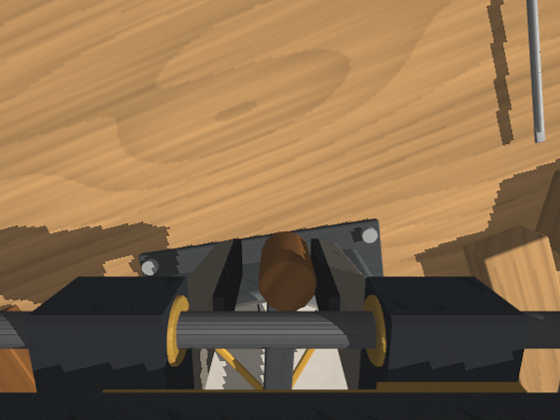

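Emit:
jog_arm --motion '[{"x":-0.1,"y":-4.4,"z":0,"ax":0,"ay":0,"az":-0.035,"gripper":36},{"x":-0.1,"y":-4.4,"z":0,"ax":0,"ay":0,"az":-0.035,"gripper":36},{"x":0,"y":-4.4,"z":0,"ax":0,"ay":0,"az":-0.034,"gripper":36},{"x":0,"y":-3.4,"z":0,"ax":0,"ay":0,"az":-0.028,"gripper":36},{"x":0,"y":-2,"z":0,"ax":0,"ay":0,"az":-0.015,"gripper":36}]'

```text
time: 20.4
tcp_pos: [466.1, 17.6, 191.8]
ee_rot: [0.107, 0.994, 0.0, 0.001]
contact_force: [0.7, 0.3, 0.4]
finger_gap: 0.395
```

Run:
```python
from h import *
rep("w21.png")
for p in ([467.11,15.85],[465.79,16.16]): tox([*p,191.7],168.3)
```

```text
t 20.55 tcp [465.74  17.35 191.67] yaw 167.66 Ftool [[-0.62, 0.71, -0.16], [0.86, 0.65, -0.07], [-0.82, 0.47, -0.43]] mean [-0.2   0.61 -0.22] gap 36.18835624003797
tool shift [-1.7 -1.2 -0. ] norm 2.0 rotvec [ 0.0001  0.0001 -0.0111] tcp [465.7  17.4 191.7] t 20.55
tool shift [-0.3 -1.2 -0. ] norm 1.2 rotvec [ 0.0001  0.0001 -0.0111] tcp [465.7  17.4 191.7] t 20.55
```

View pics/w21.png

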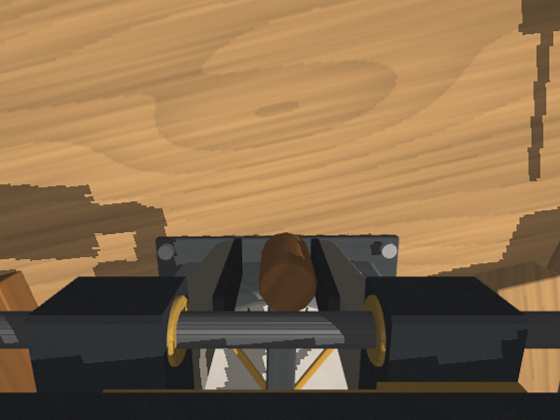

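Emit:
jog_arm --motion '[{"x":0,"y":-0.6,"z":0,"ax":0,"ay":0,"az":-0.006,"gripper":36},{"x":0,"y":-0.6,"z":0,"ax":0,"ay":0,"az":-0.005,"gripper":36},{"x":0,"y":0,"z":0,"ax":0,"ay":0,"az":0,"gripper":36},{"x":0,"y":0,"z":0,"ax":0,"ay":0,"az":0,"gripper":50},{"x":0,"y":0,"z":0,"ax":0,"ay":0,"az":0,"gripper":50}]'

```text
time: 21.18
tcp_pos: [465.4, 16.2, 191.7]
ee_rot: [0.102, 0.995, -0.0, -0.0]
contact_force: [-1.2, -0.1, 0.1]
finger_gap: 0.544
```

Emit:
jog_arm --motion '[{"x":0,"y":0,"z":-10,"ax":0,"ay":0,"az":0,"gripper":50},{"x":0,"y":0,"z":-25,"ax":0,"ay":0,"az":0,"gripper":50},{"x":0,"y":0,"z":-35,"ax":0,"ay":0,"az":0,"gripper":50},{"x":0,"y":0,"z":-40,"ax":0,"ay":0,"az":0,"gripper":50},{"x":0,"y":0,"z":-40,"ax":0,"ay":0,"az":0,"gripper":50}]'

```text
time: 21.8
tcp_pos: [465.2, 16.0, 343.7]
ee_rot: [0.102, 0.995, 0.0, 0.0]
contact_force: [0.3, 0.8, 0.3]
finger_gap: 0.543
```

Run:
```python
from h import *
f=rep("w22.png",2)
np.savez("w22.npz",**{k:v for k,v in f.items()})
```

```text
t 21.9 tcp [467.28  16.12 346.43] yaw 168.31 Ftool [[-1.77, 0.58, -2.9], [-0.81, 0.29, 1.01]] mean [-1.29  0.43 -0.94] gap 50.246031083154655
```

View pics/w22.png

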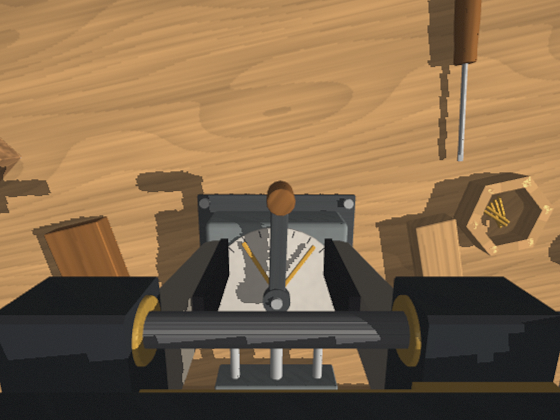

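Run:
```python
import cv2
im=cv2.imread("pics/w22.png")[170:320,200:360]
cv2.imwrite("pics/w22z.png",cv2.resize(im,None,fx=4,fy=4,interpolation=cv2.INTER_CUBIC))
```

```text
(no output)
```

View pics/w22z.png

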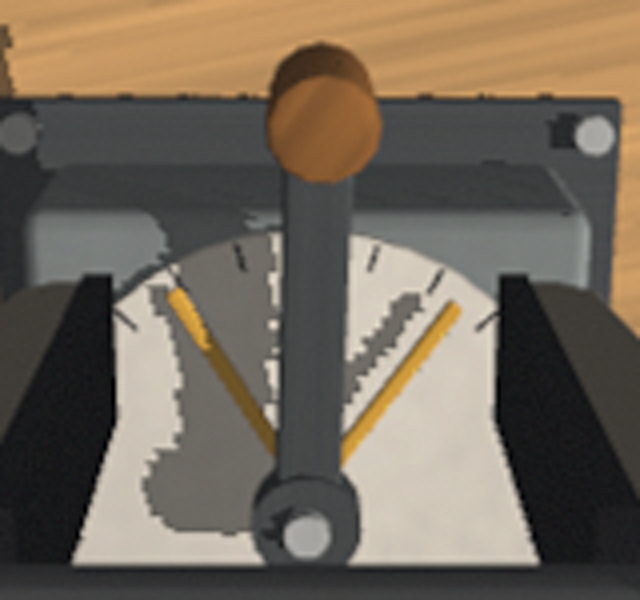

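```bash
cat > ang.py <<'E'
from h import *
from scipy.optimize import least_squares
def go(f,ox,oy,s,LT,LB,RT,RB,KN,A1,A2):
    P=lambda q,z: onz(f,ox+q[0]/s,oy+q[1]/s,z)[:2]
    lt,lb=P(LT,74.5),P(LB,74.5); rt,rb=P(RT,78.5),P(RB,78.5); k=P(KN,139); a1,a2=P(A1,94),P(A2,94)
    an=lambda a,b: np.degrees(np.arctan2(*(a-b)[::-1]))%360
    al,ar,aa=an(lt,lb),an(rt,rb),an(a1,a2)
    print("dir: left",al,"right",ar,"arm",aa,"arm-mid",aa-(al+ar)/2)
    r=least_squares(lambda c:[np.hypot(*(lt-c))-71,np.hypot(*(rt-c))-71,(np.hypot(*(k-c))-120)],[581,-9]); c=r.x
    print("axis",c,r.fun); al,ar,ak=an(lt,c),an(rt,c),an(k,c)
    print("tips: left",al,"right",ar,"knob",ak,"knob-mid",ak-(al+ar)/2)
E
python3 - <<'E'
from ang import *
f=dict(np.load("w22.npz")); f={k:(v if v.shape else v.item()) for k,v in f.items()}
go(f,200,170,4,(176,292),(275,445),(454,307),(345,460),(325,128),(319,185),(310,470))
E
```

```text
dir: left 198.74111438978363 right 135.38599512531084 arm 166.65894747226534 arm-mid -0.40460728528191225
axis [584.55993987  -6.91864982] [-0.73286623 -0.71554001  1.22063423]
tips: left 198.57126106546443 right 133.42784971508692 knob 166.43738615590868 knob-mid 0.4378307656330094
```

Run:
```python
from ang import *
f=rep("w23.png",1)
np.savez("w23.npz",**{k:v for k,v in f.items()})
im=cv2.imread("pics/w23.png")[170:320,200:360]
cv2.imwrite("pics/w23z.png",cv2.resize(im,None,fx=5,fy=4,interpolation=cv2.INTER_CUBIC)[:600] if 0 else cv2.resize(im,None,fx=4,fy=4,interpolation=cv2.INTER_CUBIC))
```

```text
t 21.95 tcp [466.26  16.13 344.18] yaw 168.31 Ftool [[-0.7, -0.36, 0.06]] mean [-0.7  -0.36  0.06] gap 49.886137967360256
```

View pics/w23z.png

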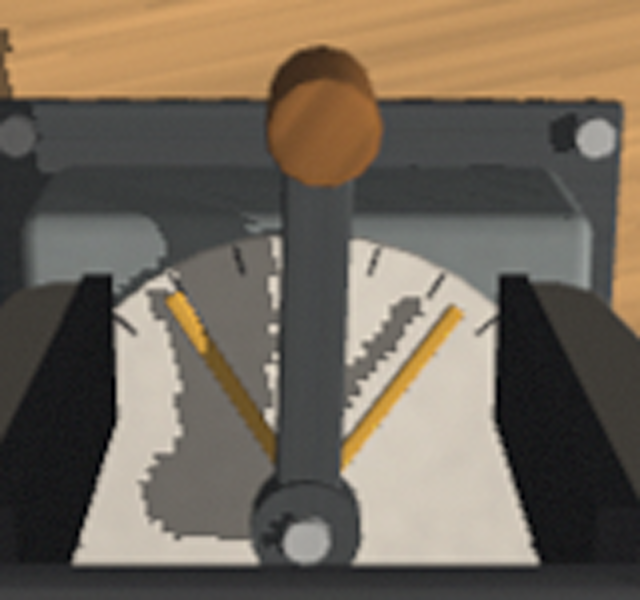

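Emit:
jog_arm --motion '[{"x":0,"y":45,"z":0,"ax":0,"ay":0,"az":0,"gripper":50},{"x":0,"y":45,"z":0,"ax":0,"ay":0,"az":0,"gripper":50},{"x":0,"y":45,"z":0,"ax":0,"ay":0,"az":0,"gripper":50},{"x":0,"y":45,"z":0,"ax":0,"ay":0,"az":0,"gripper":50},{"x":0,"y":45,"z":0,"ax":0,"ay":0,"az":0,"gripper":50}]'

```text
time: 22.58
tcp_pos: [510.7, 237.6, 340.5]
ee_rot: [0.102, 0.995, -0.001, -0.001]
contact_force: [0.4, 0.6, 1.2]
finger_gap: 0.547
```

Run:
```python
from ang import *
g=bot.grab_frame('top'); im=g['color'][150:250,230:330,::-1]
cv2.imwrite('pics/t23.png',cv2.resize(im,None,fx=6,fy=6,interpolation=cv2.INTER_CUBIC))
np.savez("t23.npz",**g)
```

```text
(no output)
```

View pics/t23.png

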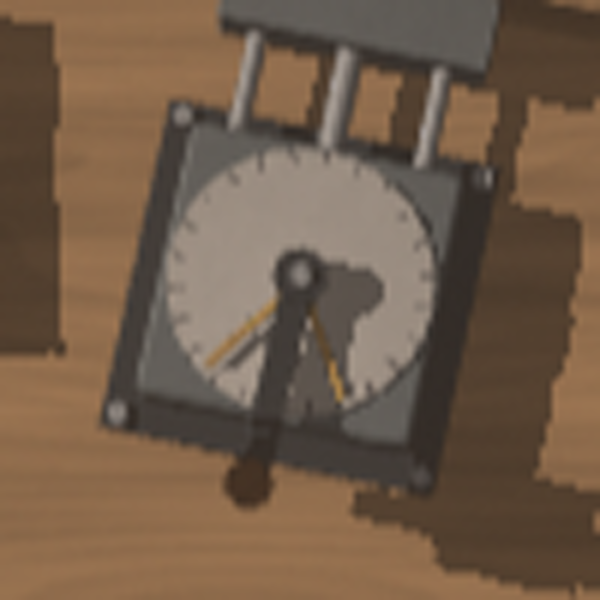

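Run:
```python
from ang import *
def ld(n): 
    f=dict(np.load(n)); return {k:(v if v.shape else v.item()) for k,v in f.items()}
go(ld("w23.npz"),200,170,4,(176,295),(275,452),(457,310),(345,460),(325,131),(319,200),(310,470))
go(ld("t23.npz"),230,150,6,(342,400),(313,310),(209,364),(278,305),(248,482),(263,430),(296,300))
# tip-direction check: subpixel brass mask centroid lines
for n,z in(("w23.npz",0),("t23.npz",1)):
    f=ld(n); hsv=cv2.cvtColor(f["color"],cv2.COLOR_RGB2HSV)
    x0,y0,x1,y1=(235,235,320,290) if z==0 else (255,195,292,222)
    m=(hsv[...,1]>110)&(hsv[...,0]>14)&(hsv[...,0]<30)
    mm=np.zeros_like(m); mm[y0:y1,x0:x1]=m[y0:y1,x0:x1]
    nl,lab,st,ce=cv2.connectedComponentsWithStats(mm.astype(np.uint8),connectivity=8)
    for i in range(1,nl):
        if st[i,4]>8:
            ys,xs=np.where(lab==i); mid=280 if z==0 else 279
            right = (ce[i,0]>mid) if z==0 else (ce[i,0]<mid)
            h=78.5 if right else 74.5
            p=np.array([onz(f,x+.5*0,y,h)[:2] for x,y in zip(xs,ys)])
            vx,vy,_,_=cv2.fitLine(p.astype(np.float32),cv2.DIST_L2,0,.01,.01).ravel()
            print(n,"right" if right else "left",st[i],np.degrees(np.arctan2(vy,vx))%180)
```

```text
dir: left 198.08397871494844 right 134.14774309631667 arm 166.58603574017403 arm-mid 0.47017483454146713
axis [584.41148006  -6.37584272] [-0.64251213 -0.62139593  1.06365139]
tips: left 198.75200155012342 right 133.35165342776548 knob 166.66634743770234 knob-mid 0.6145199487578736
dir: left 197.82717352951644 right 130.8774511571749 arm 165.97999942671333 arm-mid 1.6276870833676753
axis [581.48337541 -10.52393932] [-0.21579818 -0.20679051  0.35497328]
tips: left 198.04367668562884 right 132.30647296167646 knob 165.96416466810382 knob-mid 0.7890898444511549
w23.npz left [241 243  28  42 194] 18.977186
w23.npz right [285 247  31  40 185] 133.0725
t23.npz right [265 200  11  11  17] 132.28073
t23.npz left [283 205   4  12  14] 18.045115
```

Run:
```python
from ang import *
def ld(n): 
    f=dict(np.load(n)); return {k:(v if v.shape else v.item()) for k,v in f.items()}
for n in ("w22.npz","w23.npz"):
    f=ld(n); g=cv2.cvtColor(f["color"],cv2.COLOR_RGB2GRAY).astype(float)
    cs=[];ws=[]
    for y in range(222,284):
        row=g[y,262:298]; d=np.diff(row)
        c=int(np.median([278])) -262
        # expand from center until value differs by >18 from arm mean
        m=row[c-3:c+4].mean(); T=m+12
        i=c
        while i>0 and row[i-1]<T: i-=1
        j=c
        while j<34 and row[j+1]<T: j+=1
        # subpixel
        l=i-0.5; r=j+0.5
        if 10<r-l<20: cs.append((262+(l+r)/2,y)); ws.append(r-l)
    p=np.array([onz(f,u,v,94)[:2] for u,v in cs])
    vx,vy,x0,y0=cv2.fitLine(p.astype(np.float32),cv2.DIST_HUBER,0,.01,.01).ravel()
    print(n,len(cs),np.mean(ws),ws[::12],np.degrees(np.arctan2(vy,vx))%180,(x0,y0))
    for axz in (94,):
        k=onz(f,281.25,170+(128 if n=="w22.npz" else 131)/4,139)
        nrm=np.array([-vy,vx]); print("knob off line mm",(k[:2]-[x0,y0])@nrm)
```

```text
w22.npz 59 16.11864406779661 [18.0, 16.0, 16.0, 16.0, 15.0] 166.41826 (np.float32(529.7613), np.float32(5.6459417))
knob off line mm 0.6147867479301271
w23.npz 58 16.120689655172413 [18.0, 16.0, 16.0, 16.0, 15.0] 166.22488 (np.float32(525.2036), np.float32(6.738556))
knob off line mm 0.42809142449084436
```

Run:
```python
from h import *
f=bot.grab_frame("top"); save(f,"end.png"); print(bot.state()["time"],bot.state()["tcp_pos"])
bot.sign_off()
```

```text
22.675 [509.9893217  241.69588813 340.00795183]
the job is handed in; nothing more can be done
```

View pics/end.png

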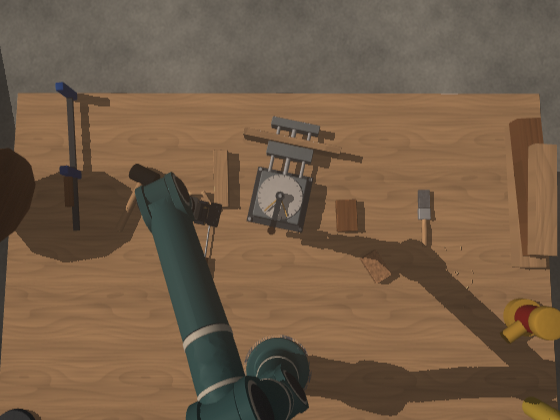

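I checked the backlash in the order asked and handed the job in at 22.7 s.

- **Turning:** I pushed the crank by its knob with open fingers. It went anticlockwise until it bore (4.6 N, rising to about 5.2 N), then clockwise until it bore (4.2 N, rising to about 4.8 N). Both are well under the 12 N limit.
- **Play shown:** The two pointers ended about 65–66° apart in the camera images. The arm's own positions gave about 67°, so the two disagree by 1–2°.
- **Final setting:** I set the crank midway, opened the fingers and lifted clear. The estimates put it between 0.4° clockwise and 1.6° anticlockwise of the midpoint, most of them 0.3–0.8° anticlockwise. I judged that close enough and did not correct it.
- **Other checks:** At the clockwise end the wrist also read an unexplained 2–3 N upward force. The pictures showed nothing else being touched, so I put it down to friction between pad and knob. In the last top picture the bystanders in view had not moved, but the arm partly hides the mallet, and the cup and chisel near the gripper. The gripper was touching nothing at hand-in.

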